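Find the storage caddy whose lid button no longer latches

TASK

Two steel pantry caddies lie on the packing table, and one of them has a worn lid catch: stand up the one on the robot's left where it lies and press its lid button all the way down, then do the same with the one on the right. Put the caddy whose button springs back upright into the foil pan in the middle of the table, and leave the sound one standing on the table with its button down. Do not push the two cans and the jar about.

Things in the scene. Friction and masses are not known exactly. Their poses are not given: they have to be found in the camera images.
- caddy_a: One of two like steel box caddies, 56 mm (x) by 48 mm (y) by 110 mm (z), about 250 g, flush black lid (top 18 mm), round white button in the lid's middle. One lies on the robot's left (+y), one on its right. Origin: centre of the base, +z to the lid. Starts with y and z level, lid roughly towards the robot's right, 56 mm side upright (origin 28 mm up). Grip the 48 mm width; it stands up by a 90 degree turn about its y.
- caddy_b: One of two like steel box caddies, 56 mm (x) by 48 mm (y) by 110 mm (z), about 250 g, flush black lid (top 18 mm), round white button in the lid's middle. One lies on the robot's left (+y), one on its right. Origin: centre of the base, +z to the lid. Starts with y and z level, lid roughly towards the robot's right, 56 mm side upright (origin 28 mm up). Grip the 48 mm width; it stands up by a 90 degree turn about its y.
- caddy_a_button (a joint): Depth of caddy_a's white button, m: 0 up, 0.009 fully down, along the caddy's z; pressing it takes 5 to 6 N. A sound button has a catch that keeps it down where it was pressed to when let go, and it stays down if pressed again; a worn one is only sprung (2 N rising to 5 N) and comes back to 0. Either caddy may be the worn one.
- caddy_b_button (a joint): Depth of caddy_b's white button, m: 0 up, 0.009 fully down, along the caddy's z; pressing it takes 5 to 6 N. A sound button has a catch that keeps it down where it was pressed to when let go, and it stays down if pressed again; a worn one is only sprung (2 N rising to 5 N) and comes back to 0. Either caddy may be the worn one.
- caddy_a_button_top (a point): Centre of the top of caddy_a's white button (28 mm diameter). It stands 11 mm above the lid when up and 2 mm when fully down, and moves with the button.
- caddy_b_button_top (a point): Centre of the top of caddy_b's white button (28 mm diameter). It stands 11 mm above the lid when up and 2 mm when fully down, and moves with the button.
- pan: open foil roasting pan, fixed to the table, 170 mm along its x, 230 mm along its y, 40 mm high, walls 4 mm and inner floor 4 mm thick, upright walls with a rim 12 mm wide outside, a blank sheet of paper on its floor. Origin: centre of the underside; z up.
- can_a: bystander: low food can with a plain red label, 74 mm diameter, 75 mm high, origin at the centre of its base; leave it where it is
- can_b: bystander: low food can with a plain paper label, 74 mm diameter, 75 mm high, origin at the centre of its base; leave it where it is
- jar: bystander: amber glass jar, 60 mm diameter, 85 mm high, origin at the centre of its base; leave it where it is
Not all that is in view belongs to the job. What is shaped like the caddy_a but turquoise is not meant. What is shaped like the caddy_b but purple is not meant.

How it is judged:
On the way, in this order (a step that is already met when the one before it is completed fails the run):
1. a caddy stands upright on the table on the robot's left (y over 0.05) with its button pressed 7 mm or more (((value of joint caddy_a_button above 0.007 m and angle between caddy_a's own z axis and vertical below 0.15 rad and height (world z) of caddy_a below 0.01 m and world y of caddy_a above 0.05 m) or (value of joint caddy_b_button above 0.007 m and angle between caddy_b's own z axis and vertical below 0.15 rad and height (world z) of caddy_b below 0.01 m and world y of caddy_b above 0.05 m))), for 0.05 s.
2. then a caddy stands upright on the table on the robot's right (y under -0.05) with its button pressed 7 mm or more (((value of joint caddy_a_button above 0.007 m and angle between caddy_a's own z axis and vertical below 0.15 rad and height (world z) of caddy_a below 0.01 m and world y of caddy_a below -0.05 m) or (value of joint caddy_b_button above 0.007 m and angle between caddy_b's own z axis and vertical below 0.15 rad and height (world z) of caddy_b below 0.01 m and world y of caddy_b below -0.05 m))), for 0.05 s.
At the end, for the whole second after the job is handed in: Worn caddy upright (0.12 rad) on the pan floor, centre within 70 mm (pan x) and 100 mm (pan y) of the pan's, button up (under 3 mm); sound caddy upright (0.12 rad) on the table, over 110 mm from the pan's centre, button latched (over 5 mm); both at rest (((angle between each of caddy_a, caddy_b's own z axis and vertical below 0.12 rad and linear speed of each of caddy_a, caddy_b below 0.02 m/s and x of caddy_a in the frame of pan between -0.07 and 0.07 m and y of caddy_a in the frame of pan between -0.1 and 0.1 m and z of caddy_a in the frame of pan below 0.012 m and value of joint caddy_a_button below 0.003 m and height (world z) of caddy_b below 0.008 m and horizontal distance between caddy_b and pan above 0.11 m and value of joint caddy_b_button above 0.005 m) or (angle between each of caddy_b, caddy_a's own z axis and vertical below 0.12 rad and linear speed of each of caddy_b, caddy_a below 0.02 m/s and x of caddy_b in the frame of pan between -0.07 and 0.07 m and y of caddy_b in the frame of pan between -0.1 and 0.1 m and z of caddy_b in the frame of pan below 0.012 m and value of joint caddy_b_button below 0.003 m and height (world z) of caddy_a below 0.008 m and horizontal distance between caddy_a and pan above 0.11 m and value of joint caddy_a_button above 0.005 m))); the robot touches nothing.
It fails at once if the red can is pushed more than 30 mm from its place (distance of can_a from where it was at the start of the episode above 0.03 m).
It fails at once if the plain can is pushed more than 30 mm from its place (distance of can_b from where it was at the start of the episode above 0.03 m).
It fails at once if the jar is pushed more than 30 mm from its place (distance of jar from where it was at the start of the episode above 0.03 m).
It also fails if it takes over 72 s, if anything falls off the work surface, if the arm or the gripper's body presses on something with over 40 N, if the wrist force passes 120 N, or if a joint passes its speed limit or range.

ROBOT

A 7-joint arm with a two-finger parallel gripper is mounted at the origin on the work surface. World frame = base frame: x ahead of the robot, y to its left, z up, the work surface at z = 0. Lengths are in m, angles in rad, forces in N, time in s.
With the tool pointing down it reaches from about 0.4 to 0.9 m from the base axis. Payload 5.5 kg.
Tool frame: the origin (TCP) lies midway between the tips of the shut fingers; the grasp point (between the pads) lies 19 mm behind it (manip.grip_depth is the distance from the TCP to the grasp point, in m); z points along the fingers, x is the direction in which the jaws open and shut, and the axes are right-handed (so a half turn about z gives the same grasp; the last joint's range is limited). The gripper opens to 92 mm and grips with 3 to 60 N. Pads are 19 mm wide; open, the fingers measure 130 mm over their backs; the gripper's body (75 mm by 190 mm) begins 47 mm behind the grasp point.
Start: joints at [1.437, 0.501, -0.427, 1.55, 0.221, 1.138, -0.21], TCP at [0.251, -0.599, 0.227] pointing down, gripper open.
Joint ranges: [-2.88, 2.88], [-0.31, 2.03], [-1.54, 1.56], [0.2, 2.42], [-1.41, 4.55], [0.19, 2.02], [-2.57, 2.57]. Speed limits (rad/s): [2.57, 2.57, 3.14, 3.14, 3.14, 3.14, 3.14].

INTERFACE

Orientations are given as a unit quaternion [x, y, z, w].
In Python, from bench import manip, effector, viewer gives the robot as it stands. Calls block until the motion is done:
- manip.move_pose(position, orientation): joint-space move of the TCP to a pose.
- manip.servo_line(position, ori=None, vel=0.15): straight line of the TCP; ori=None keeps the orientation; vel is the mean speed in m/s.
- manip.movej(angles): joint-space move.
- effector.open_jaws() and effector.close(f_grip=None): open the fingers fully, or close them until they stop; f_grip is the grip in N (None keeps the last).
- manip.sleep(seconds).
- manip.solve_ik(position, orientation): joint angles nearest the present ones, or None.
- viewer.get_image(name): name is "scene" or "top"; returns the picture (480x640x3 uint8, red, green, blue); there is no depth.
- viewer.get_calibration(name): a dict with "vfov" (degrees; the focal length in pixels is half the picture's height over the tangent of half this angle, whatever the lens; pixels are square), "cx", "cy" (the principal point, pixels), "eye" and "attitude" of the camera in the world. Camera axes: x right, y down, z forward; pixel columns grow to the right and rows downward; lengths in m; the calibration is good to about 2 mm. A picture is of the moment at which its call begins. get_calibration takes no time and is no camera call.
A pose or a line that the arm cannot do raises manip.PlanningError and nothing moves.
- manip.hand_in(): hands the job in, once; it reports no verdict.
Readings, each from a call of its own:
- manip.current_clock(): time.
- manip.current_q(): joint angles.
- manip.current_joint_velocities(): joint speeds.
- manip.current_tau(): joint torques, N m.
- manip.current_tool_pos(): TCP position.
- manip.current_tcp_rot(): TCP orientation.
- manip.current_force(): force on the tool from outside, world axes, zero at the start.
- manip.current_wrist_torque(): the same for the moment, N m.
- manip.current_finger_gap(): finger opening in m.
Only numpy, scipy, OpenCV 4.12 (cv2) and the standard library are available. Lean on these libraries where they do the work, as an engineer would, in place of code of your own. Each camera call takes 0.05 s, during which the arm holds its last target.

## Working session

There is one attempt and no reset: what is moved stays moved. The work goes in short steps, each a Python script; the robot and the scene stay as the last script left them, time stands still between calls to the robot, and variables do not carry over. Pictures are saved under pics/ and viewed, and the job is handed in when it is done.

```bash
ls; mkdir -p pics; python3 - <<'E'
from bench import manip, effector, viewer
import cv2
for n in("scene","top"):
    im=viewer.get_image(n); cv2.imwrite(f"pics/{n}0.png",im[:,:,::-1]); print(n,viewer.get_calibration(n))
print(manip.current_clock(),manip.current_tool_pos(),manip.current_tcp_rot(),manip.grip_depth,manip.current_finger_gap())
E
```

```text
pics
scene {'vfov': 43.253065847167456, 'cx': 317.19467177006015, 'cy': 255.99002425255188, 'eye': array([1.24844191, 0.5111482 , 1.09139096]), 'attitude': array([ 0.44047652,  0.83323797, -0.29119684, -0.16401012])}
top {'vfov': 49.061024207182385, 'cx': 320.5192057482834, 'cy': 243.1670088095648, 'eye': array([0.40828854, 0.04113905, 1.09539488]), 'attitude': array([-0.70010861,  0.71134555, -0.04300504,  0.04456475])}
0.1 [ 0.25090426 -0.59892102  0.22577235] [ 8.32623802e-01 -5.53838254e-01 -7.35054646e-04 -5.02764222e-04] 0.0188 0.09185241899223577
```

View pics/scene0.png

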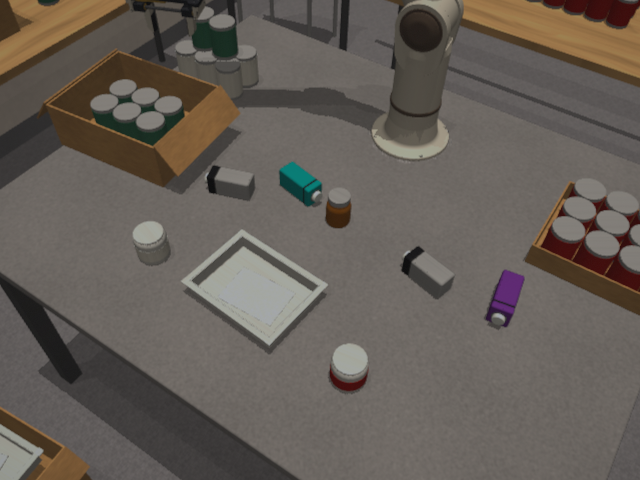

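View pics/top0.png

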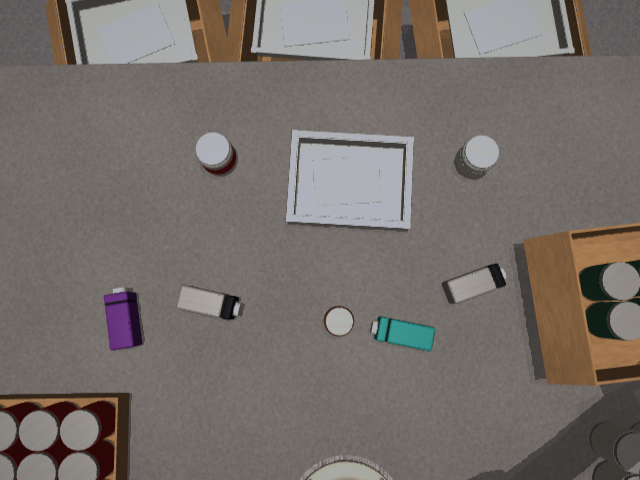

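The scene view shows the left caddy at about (428,272) and the right one at (230,182). In the top view they are at (208,302) and (475,284), both with the lid towards image right (-y). The right one lies close to the open flap of the brown box at about (515-575, 240-385).

```bash
cat > h.py <<'E'
from bench import manip, effector, viewer
import cv2, numpy as np
from scipy.spatial.transform import Rotation as R
def ray(n,uv):
    c=viewer.get_calibration(n); f=240/np.tan(np.radians(c['vfov'])/2)
    d=np.array([(uv[0]-c['cx'])/f,(uv[1]-c['cy'])/f,1.]); d=R.from_quat(c['attitude']).apply(d/np.linalg.norm(d)); return np.array(c['eye']),d
def pl(n,uv,z):
    e,d=ray(n,uv); return e+d*(z-e[2])/d[2]
def proj(n,p):
    c=viewer.get_calibration(n); f=240/np.tan(np.radians(c['vfov'])/2)
    q=R.from_quat(c['attitude']).inv().apply(np.array(p)-c['eye']); return np.array([c['cx']+f*q[0]/q[2],c['cy']+f*q[1]/q[2]])
E
python3 - <<'E'
from h import *
t=cv2.imread("pics/top0.png"); s=cv2.imread("pics/scene0.png")
a=cv2.resize(t[270:340,160:260],None,fx=4,fy=4,interpolation=0); b=cv2.resize(t[250:320,430:530],None,fx=4,fy=4,interpolation=0)
c=cv2.resize(s[235:305,390:490],None,fx=4,fy=4,interpolation=0); d=cv2.resize(s[150:220,185:285],None,fx=4,fy=4,interpolation=0)
cv2.imwrite("pics/crops0.png",np.vstack([np.hstack([a,b]),np.hstack([c,d])]))
# pan rim corners at z=.04
P=[pl("top",u,.04) for u in[(292,130),(414,136),(410,230),(287,223)]]; print(np.round(P,3)); 
for i in range(4): print(np.linalg.norm(P[i]-P[(i+1)%4]))
P=[pl("scene",u,.04) for u in[(242,232),(327,288),(270,344),(182,284)]]; print(np.round(P,3)); 
for n,u,z in[("top",(214,147),.075),("top",(481,151),.075),("top",(339,321),.085),("scene",(350,358),.075),("scene",(149,233),.075),("scene",(340,197),.085)]: print(n,pl(n,u,z))
E
```

```text
[[ 0.778  0.098  0.04 ]
 [ 0.761 -0.155  0.04 ]
 [ 0.564 -0.139  0.04 ]
 [ 0.582  0.11   0.04 ]]
0.25348317405937565
0.19744692403692907
0.24998202130628216
0.19591954208695192
[[ 0.571 -0.132  0.04 ]
 [ 0.592  0.116  0.04 ]
 [ 0.773  0.099  0.04 ]
 [ 0.761 -0.146  0.04 ]]
top [0.73285223 0.25258825 0.075     ]
top [ 0.71568873 -0.28095774  0.075     ]
top [0.38451328 0.00959715 0.085     ]
scene [0.72689242 0.25609328 0.075     ]
scene [ 0.71295324 -0.27806592  0.075     ]
scene [0.38500766 0.01451757 0.085     ]
```

View pics/crops0.png

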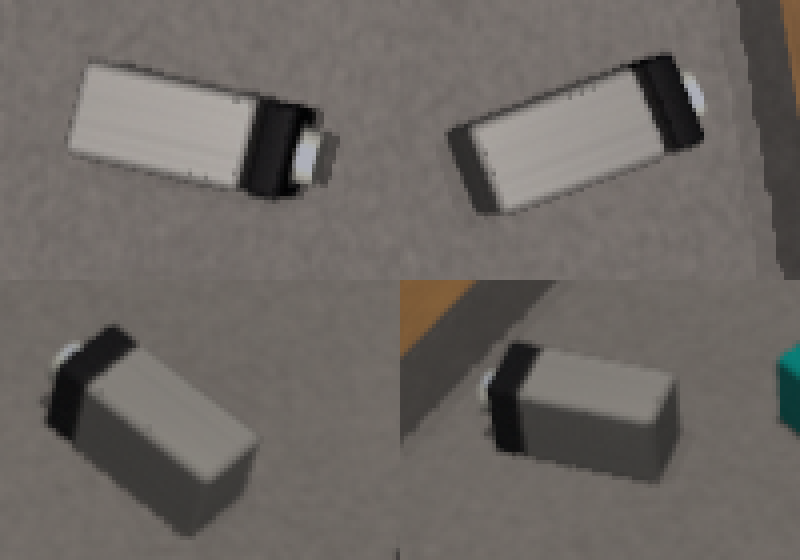

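```bash
cat >> h.py <<'E'
def topface(im,roi,thr=120,n="top",z=.056):
    x0,y0,x1,y1=roi; g=cv2.cvtColor(im,cv2.COLOR_RGB2GRAY)[y0:y1,x0:x1]
    m=(cv2.GaussianBlur(g,(3,3),0)>thr).astype(np.uint8); 
    cs,_=cv2.findContours(m,cv2.RETR_EXTERNAL,cv2.CHAIN_APPROX_NONE); c=max(cs,key=cv2.contourArea)
    M=np.zeros_like(m); cv2.drawContours(M,[c],-1,1,-1)
    ys,xs=np.nonzero(M); 
    r=cv2.minAreaRect(c.astype(np.float32)+[x0,y0]) if False else cv2.minAreaRect((c.reshape(-1,2)+np.array([x0,y0])).astype(np.float32))
    b=cv2.boxPoints(r); return r,np.array([pl(n,u,z) for u in b]),pl(n,(xs.mean()+x0,ys.mean()+y0),z),len(xs)
E
python3 - <<'E'
from h import *
im=cv2.imread("pics/top0.png")[:,:,::-1].copy()
for roi in[(170,275,245,330),(435,255,512,310)]:
    r,P,c,n=topface(im,roi); print(r,n); print(np.round(P,4),np.round(c,4)); print([round(np.linalg.norm(P[i]-P[(i+1)%4]),4) for i in range(4)])
# lid corners scene: button/edges, checked by hand
for n,u in[("scene",(390+135/4,235+65/4)),("scene",(390+258/4,235+160/4)),("scene",(185+140/4,150+68/4)),("scene",(185+278/4,150+95/4)),("scene",(185+258/4,150+142/4))]: print(pl(n,u,.056).round(4))
#flap: edges top & scene
for u in [(240-3,113),(158,178),(200,60)]: print('flap scene',[pl('scene',u,z).round(3) for z in(.05,.1,.15)])
for u in [(525,240),(548,384),(570,232)]: print('flap top',[pl('top',u,z).round(3) for z in(0,.05,.1,.15)])
for u in [(105,296),(136,290),(142,346),(109,350),(372,326),(433,350)]: print('others',pl('top',u,.056).round(3))
E
```

```text
((199.65167236328125, 300.84271240234375), (43.17302703857422, 22.336044311523438), 12.994616508483887) 959
[[0.4163 0.328  0.056 ]
 [0.4588 0.3188 0.056 ]
 [0.4384 0.2356 0.056 ]
 [0.3961 0.2452 0.056 ]] [0.4273 0.2819 0.056 ]
[np.float64(0.0435), np.float64(0.0857), np.float64(0.0434), np.float64(0.0852)]
((471.4817199707031, 284.8247985839844), (22.213298797607422, 42.37614059448242), 70.01689147949219) 928
[[ 0.4573 -0.2073  0.056 ]
 [ 0.4846 -0.2874  0.056 ]
 [ 0.4432 -0.3     0.056 ]
 [ 0.4162 -0.2203  0.056 ]] [ 0.4501 -0.2537  0.056 ]
[np.float64(0.0846), np.float64(0.0433), np.float64(0.0841), np.float64(0.0431)]
[0.3957 0.2442 0.056 ]
[0.4171 0.3299 0.056 ]
[ 0.4432 -0.3015  0.056 ]
[ 0.4133 -0.2164  0.056 ]
[ 0.4529 -0.2011  0.056 ]
flap scene [array([ 0.246, -0.406,  0.05 ]), array([ 0.294, -0.362,  0.1  ]), array([ 0.342, -0.318,  0.15 ])]
flap scene [array([ 0.556, -0.405,  0.05 ]), array([ 0.589, -0.361,  0.1  ]), array([ 0.623, -0.317,  0.15 ])]
flap scene [array([ 0.112, -0.654,  0.05 ]), array([ 0.167, -0.598,  0.1  ]), array([ 0.221, -0.542,  0.15 ])]
flap top [array([ 0.545, -0.387,  0.   ]), array([ 0.538, -0.367,  0.05 ]), array([ 0.532, -0.348,  0.1  ]), array([ 0.526, -0.328,  0.15 ])]
flap top [array([ 0.249, -0.414,  0.   ]), array([ 0.257, -0.394,  0.05 ]), array([ 0.264, -0.373,  0.1  ]), array([ 0.271, -0.352,  0.15 ])]
flap top [array([ 0.56 , -0.482,  0.   ]), array([ 0.553, -0.458,  0.05 ]), array([ 0.546, -0.434,  0.1  ]), array([ 0.539, -0.41 ,  0.15 ])]
others [0.44  0.469 0.056]
others [0.451 0.408 0.056]
others [0.342 0.393 0.056]
others [0.335 0.457 0.056]
others [ 0.373 -0.056  0.056]
others [ 0.325 -0.173  0.056]
```

```bash
cat >> h.py <<'E'
Z=np.array([0,0,1.])
C={'L':dict(c=np.array([.4273,.2819]),L=np.array([-.2365,-.9716,0])),'R':dict(c=np.array([.4501,-.2537]),L=np.array([.325,-.946,0]))}
for k in C: C[k]['L']/=np.linalg.norm(C[k]['L'])
S,T=.076,.033
def tool(L,ang,flip):
    """ang: tool direction = -cos z - sin L (ang=0 down; -90deg+ang after standing)"""
    d=-np.cos(ang)*Z-np.sin(ang)*L; x=np.cross(Z,L)*flip
    return R.from_matrix(np.c_[x,np.cross(d,x),d]),d
def pose(k,g,ang,flip):
    r,d=tool(C[k]['L'],ang,flip); return g+d*manip.grip_depth, r.as_quat()
def gp(k,extra=0): # grasp point lying
    c=C[k]['c']; g=np.r_[c,0]+C[k]['L']*(S-.046); g[2]=T+extra; return g
E
python3 - <<'E'
from h import *
for k in 'LR':
  print(k,gp(k))
  for fl in(1,-1):
    for a in (0,15,25,35,45,55):
        A=np.radians(a); L=C[k]['L']
        out=[]
        for g,an in[(gp(k,.1),A),(gp(k),A),(gp(k,.1),A),(np.r_[gp(k)[:2]-L[:2]*.0,S+.06],A-np.pi/2),(np.r_[gp(k)[:2],S],A-np.pi/2)]:
            q=manip.solve_ik(*pose(k,g,an,fl)); out.append(None if q is None else np.round(q,2).tolist())
        print(fl,a,[o is not None for o in out], out[1],out[4])
E
```

```text
L [0.42020478 0.25275111 0.033     ]
1 0 [True, True, True, True, True] [0.09, 0.71, -0.85, 2.07, 0.81, 0.74, -1.53] [-1.26, 1.49, 0.68, 1.17, 0.12, 1.99, -0.84]
1 15 [True, True, True, True, True] [0.13, 0.59, -0.69, 2.21, 0.53, 0.32, -1.17] [-0.77, 1.2, -0.21, 1.28, 0.57, 1.98, -1.4]
1 25 [True, True, True, True, True] [0.56, 0.86, -1.1, 2.27, 1.24, 0.38, -1.66] [-0.5, 1.19, -0.65, 1.36, 0.78, 2.0, -1.61]
1 35 [True, True, True, True, True] [0.83, 1.22, -1.31, 2.32, 1.58, 0.54, -1.74] [-0.32, 1.2, -0.91, 1.46, 0.9, 1.97, -1.72]
1 45 [True, True, True, True, True] [0.97, 1.42, -1.31, 2.34, 1.68, 0.5, -1.62] [-0.25, 1.1, -0.93, 1.57, 0.89, 1.79, -1.71]
1 55 [True, True, True, True, True] [1.14, 1.69, -1.32, 2.34, 1.65, 0.52, -1.36] [-0.2, 0.97, -0.91, 1.68, 0.84, 1.58, -1.66]
-1 0 [True, True, True, True, True] [0.35, 1.07, -1.31, 2.06, 1.21, 1.13, 1.34] [-1.26, 1.49, 0.68, 1.17, 0.12, 1.99, 2.3]
-1 15 [True, True, True, True, True] [0.55, 1.05, -1.31, 2.2, 1.31, 0.82, 1.37] [-0.77, 1.2, -0.21, 1.28, 0.57, 1.98, 1.74]
-1 25 [True, True, True, True, True] [-0.19, 0.51, -0.18, 2.29, -1
[... 1271 characters left out ...]
.14, 1.97, 0.14, 0.6, -2.43] [0.02, 1.21, -0.21, 2.2, 1.8, 1.82, 1.37]
-1 15 [True, True, True, True, True] [0.76, 0.7, -0.21, 1.79, -0.03, 0.88, -2.21] [-0.18, 0.97, 0.02, 2.31, 1.76, 1.32, 1.42]
-1 25 [True, True, True, True, True] [0.81, 0.79, -0.22, 1.66, -0.11, 1.07, -2.12] [-0.13, 0.82, 0.01, 2.35, 1.8, 1.13, 1.54]
-1 35 [True, True, True, True, True] [0.83, 0.89, -0.21, 1.53, -0.17, 1.26, -2.06] [-0.24, 0.69, 0.24, 2.36, 1.79, 0.79, 1.65]
-1 45 [True, True, True, True, True] [0.85, 1.0, -0.2, 1.4, -0.22, 1.44, -2.02] [-0.51, 0.69, 0.67, 2.35, 1.73, 0.34, 1.76]
-1 55 [True, True, True, True, True] [0.85, 1.12, -0.18, 1.26, -0.28, 1.63, -2.0] [-0.71, 0.86, 1.11, 2.31, -1.34, 0.2, -1.42]
```

```bash
python3 - <<'E'
from h import *
a=np.radians(45)
print(manip.current_clock())
r,d=tool(C['L']['L'],0,1)
manip.move_pose([.45,0.0,.38],r.as_quat()); print(manip.current_clock(),np.round(manip.current_q(),2))
manip.move_pose(*pose('L',gp('L',.13),a,1)); print(manip.current_clock(),np.round(manip.current_q(),2),manip.current_tool_pos(),pose('L',gp('L',.13),a,1))
for n in("scene","top"):
    im=viewer.get_image(n); cv2.imwrite(f"pics/{n}1.png",im[:,:,::-1])
E
```

```text
0.1
2.4167 [ 1.4   0.11 -1.52  1.79  0.11  1.35 -0.39]
3.725 [ 0.81  0.54 -1.06  2.35 -0.92  0.33  0.5 ] [0.4248841  0.26555112 0.15051712] (array([0.42334882, 0.26566757, 0.14970639]), array([ 0.91730345, -0.11003532,  0.04557812, -0.37995953]))
```

View pics/scene1.png

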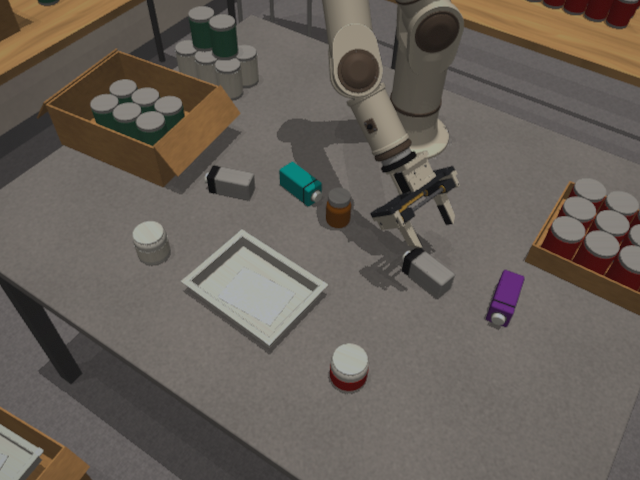

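```bash
python3 - <<'E'
from h import *
a=np.radians(45); L=C['L']['L']
print('grasp ik',np.round(manip.solve_ik(*pose('L',gp('L'),a,1)),2))
# end-of-standing chain, seeded from present only
for ang in (45,20,0,-20,-45): 
    q=manip.solve_ik(*pose('L',gp('L',.13),np.radians(ang),1)); print(ang,None if q is None else np.round(q,2))
print(np.round(manip.current_q(),2), manip.current_tool_pos())
E
```

```text
grasp ik [ 0.97  1.42 -1.31  2.34  1.68  0.5  -1.62]
45 [ 0.81  0.54 -1.06  2.35 -0.92  0.33  0.5 ]
20 [ 0.19  0.27 -0.66  2.19 -0.22  0.52 -0.5 ]
0 [ 0.15  0.44 -0.9   2.01  0.44  0.9  -1.23]
-20 [ 0.04  0.74 -1.08  1.81  0.75  1.42 -1.57]
-45 [-0.24  0.96 -0.96  1.56  0.8   1.87 -1.65]
[ 0.81  0.54 -1.06  2.35 -0.92  0.33  0.5 ] [0.42516446 0.26531383 0.1506631 ]
```

```bash
python3 - <<'E'
from h import *
for a in (20,30,38):
  print(a,'lying',[np.round(manip.solve_ik(*pose('L',gp('L',e),np.radians(a),1)),2).tolist() for e in(.13,.05,0)])
  for dx in(0,.05,.1):
    for dy in(-.08,-.04,0,.04):
      g=gp('L'); g=np.array([g[0]+dx,g[1]+dy,S])
      q=manip.solve_ik(*pose('L',g,np.radians(a-90),1)); print(a,dx,dy,None if q is None else np.round(q,2).tolist())
E
```

```text
20 lying [[0.19, 0.27, -0.66, 2.19, -0.22, 0.52, -0.5], [-0.04, 0.4, -0.41, 2.24, -0.37, 0.33, -0.3], [-0.15, 0.51, -0.29, 2.26, -0.65, 0.23, -0.01]]
20 0 -0.08 [-0.97, 1.08, 0.24, 1.52, 0.36, 1.65, -1.16]
20 0 -0.04 [-0.86, 1.1, 0.01, 1.42, 0.45, 1.77, -1.28]
20 0 0 [-0.9, 1.13, 0.01, 1.33, 0.42, 1.84, -1.28]
20 0 0.04 [-0.93, 1.18, 0.01, 1.23, 0.4, 1.9, -1.27]
20 0.05 -0.08 [-0.91, 1.12, 0.24, 1.4, 0.4, 1.7, -1.11]
20 0.05 -0.04 [-0.81, 1.14, 0.01, 1.31, 0.5, 1.82, -1.22]
20 0.05 0 [-0.85, 1.18, 0.01, 1.21, 0.48, 1.88, -1.22]
20 0.05 0.04 [-0.88, 1.22, 0.01, 1.11, 0.46, 1.95, -1.21]
20 0.1 -0.08 [-0.86, 1.17, 0.24, 1.28, 0.44, 1.74, -1.06]
20 0.1 -0.04 [-0.77, 1.19, 0.01, 1.18, 0.56, 1.87, -1.16]
20 0.1 0 [-0.8, 1.23, 0.01, 1.08, 0.53, 1.93, -1.15]
20 0.1 0.04 [-0.83, 1.28, 0.01, 0.97, 0.52, 2.01, -1.13]
30 lying [[0.37, 0.29, -0.73, 2.27, -0.61, 0.44, -0.02], [0.29, 0.49, -0.66, 2.31, -0.76, 0.23, 0.21], [0.63, 0.91, -1.1, 2.3, 1.35, 0.31, -1.7]]
30 0 -0.08 [-0.26, 1.15, -0.82, 1.58, 0.89, 1.93, -1.69]
30 0 -0.04 [-0.33, 1.18, -0.82, 1.5, 0.87, 1.96, -1.69]
30 0 0 [-0.39, 1.2, -0.
[... 667 characters left out ...]
 1.62, 0.52, -1.72]]
38 0 -0.08 [-0.2, 1.08, -0.86, 1.65, 0.89, 1.81, -1.68]
38 0 -0.04 [-0.27, 1.1, -0.85, 1.58, 0.87, 1.84, -1.68]
38 0 0 [-0.34, 1.13, -0.84, 1.49, 0.85, 1.87, -1.68]
38 0 0.04 [-0.41, 1.15, -0.83, 1.4, 0.83, 1.9, -1.68]
38 0.05 -0.08 [-0.24, 1.07, -0.75, 1.55, 0.89, 1.8, -1.55]
38 0.05 -0.04 [-0.31, 1.09, -0.75, 1.47, 0.87, 1.83, -1.56]
38 0.05 0 [-0.37, 1.12, -0.73, 1.39, 0.85, 1.86, -1.55]
38 0.05 0.04 [-0.45, 1.14, -0.7, 1.3, 0.81, 1.89, -1.54]
38 0.1 -0.08 [-0.29, 1.06, -0.63, 1.43, 0.88, 1.78, -1.42]
38 0.1 -0.04 [-0.35, 1.09, -0.63, 1.35, 0.86, 1.82, -1.43]
38 0.1 0 [-0.42, 1.12, -0.61, 1.27, 0.83, 1.85, -1.42]
38 0.1 0.04 [-0.5, 1.15, -0.56, 1.17, 0.79, 1.88, -1.4]
```

```bash
python3 - <<'E'
from h import *
a=np.radians(20)
def st(m): print(m,round(manip.current_clock(),2),np.round(manip.current_q(),2),np.round(manip.current_tool_pos(),4),round(manip.current_finger_gap(),4),np.round(manip.current_force(),1))
manip.move_pose(*pose('L',gp('L',.12),a,1)); st('above')
try:
    p,q=pose('L',gp('L',0),a,1); manip.servo_line(p,q,.12); st('down')
    print(p)
    effector.close(f_grip=25); st('closed')
    im=viewer.get_image('scene'); cv2.imwrite("pics/scene2.png",im[150:390,250:570,::-1].repeat(2,0).repeat(2,1))
except manip.PlanningError as e: print(e)
E
```

```text
above 4.77 [ 0.17  0.29 -0.64  2.2  -0.22  0.5  -0.49] [0.4216 0.2589 0.1354] 0.0914 [-0.   0.5  0.8]
down 5.92 [ 0.05  0.55 -0.52  2.25 -0.11  0.2  -0.51] [0.4222 0.2591 0.0158] 0.0918 [ 0.4 -0.2 -0.3]
[0.42172552 0.25899867 0.01533378]
closed 6.67 [ 0.05  0.55 -0.52  2.25 -0.11  0.2  -0.51] [0.4216 0.259  0.0154] 0.048 [-1.  -1.4  2.4]
```

View pics/scene2.png

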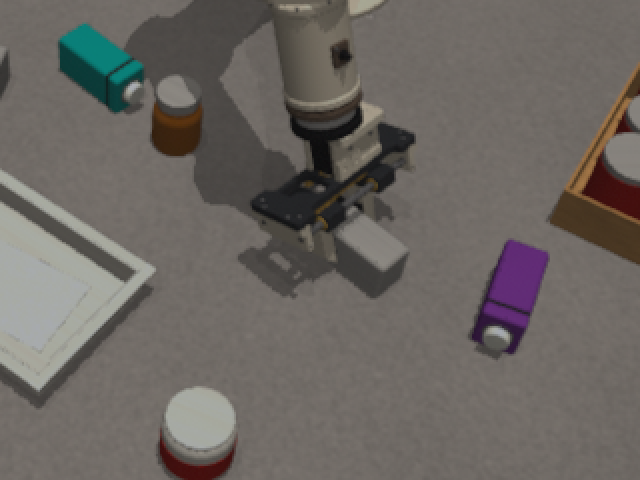

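Gap is 48.0 mm, so the caddy is gripped across its width. Next I lift it, turn it upright and set it down.

```bash
cat >> h.py <<'E'
def st(m): print(m,round(manip.current_clock(),2),np.round(manip.current_q(),2),np.round(manip.current_tool_pos(),4),round(manip.current_finger_gap(),4),np.round(manip.current_force(),1))
def snap(tag,names=("scene","top")):
    for n in names: cv2.imwrite(f"pics/{n}{tag}.png",viewer.get_image(n)[:,:,::-1])
E
python3 - <<'E'
from h import *
a=np.radians(20); k='L'
p,q=pose(k,gp(k,.14),a,1); manip.servo_line(p,q,.2); st('lift')
g=gp(k)+[.03,-.03,0]; g[2]=.18
manip.move_pose(*pose(k,(g+gp(k,.14))/2,np.radians(-25),1)); st('mid')
manip.move_pose(*pose(k,g,np.radians(-70),1)); st('up')
g[2]=S+.012; p,q=pose(k,g,np.radians(-70),1); manip.servo_line(p,q,.12); st('low'); print(p,q,manip.current_tcp_rot())
snap(3)
E
```

```text
lift 7.58 [ 0.19  0.25 -0.66  2.19 -0.23  0.55 -0.49] [0.4208 0.2583 0.1543] 0.0479 [ 0.7 -1.2 -4.2]
mid 8.35 [-0.45  0.53 -0.36  1.76  0.41  1.3  -1.23] [0.4319 0.2298 0.1576] 0.0484 [-0.6 -0.7 -2.9]
up 9.04 [-0.69  0.99 -0.22  1.37  0.6   1.99 -1.31] [0.4464 0.204  0.173 ] 0.0476 [ 0.8 -1.1 -2.3]
low 9.96 [-0.7   1.12 -0.21  1.34  0.6   1.9  -1.36] [0.4463 0.2058 0.0821] 0.048 [-0.4  0.4 -3.2]
[0.44602659 0.20558608 0.08157002] [ 0.8133214  -0.09756213 -0.06831374  0.56949378] [ 0.81345712 -0.09778995 -0.06806868  0.56929017]
```

View pics/scene3.png

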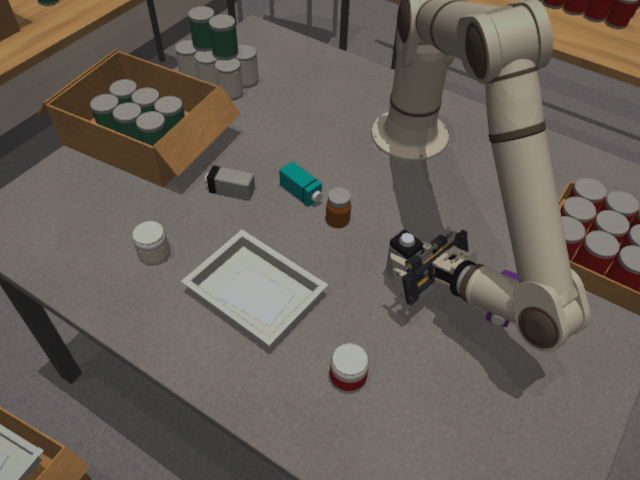

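The caddy hangs upright at about (405,250) with its button up. Now I lower it until it touches the table and let go.

```bash
cat >> h.py <<'E'
def lower(k,g,ang,flip,zmin):
    f0=np.array(manip.current_force())[2]
    while g[2]>zmin:
        g[2]-=.002; p,q=pose(k,g,ang,flip); manip.servo_line(p,q,.03); f=manip.current_force()[2]; print(round(g[2]-S,4),round(f-f0,1),end=' | ')
        if f-f0>4: break
    print()
E
python3 - <<'E'
from h import *
k='L'; A=np.radians(-70)
g=gp(k)+[.03,-.03,0]; g[2]=S+.012
lower(k,g,A,1,S-.008); st('contact')
effector.open_jaws(); st('open')
r,d=tool(C[k]['L'],A,1)
p=np.array(manip.current_tool_pos()); manip.servo_line(p-d*.09,None,.2); st('back')
p=np.array(manip.current_tool_pos()); manip.servo_line(p+[0,0,.10],None,.25); st('up')
snap(4)
E
```

```text
0.01 -1.0 | 0.008 -1.0 | 0.006 -0.4 | 0.004 0.1 | 0.002 -1.4 | -0.0 0.1 | -0.002 -0.7 | -0.004 7.6 | 
contact 12.06 [-0.7   1.15 -0.21  1.33  0.61  1.89 -1.37] [0.4459 0.2057 0.0672] 0.048 [-1.7  0.5  5.2]
open 12.93 [-0.7   1.15 -0.21  1.33  0.61  1.89 -1.37] [0.446  0.2056 0.0656] 0.0918 [-0.9 -0.5 -0.3]
back 13.53 [-0.86  1.2  -0.04  1.09  0.49  2.01 -1.22] [0.4658 0.2876 0.0962] 0.0921 [ 0.6 -1.1 -0.7]
up 14.07 [-1.05  1.09  0.34  1.14  0.32  2.01 -0.98] [0.4658 0.2863 0.1964] 0.0919 [ 0.1 -0.5 -0.8]
```

View pics/scene4.png

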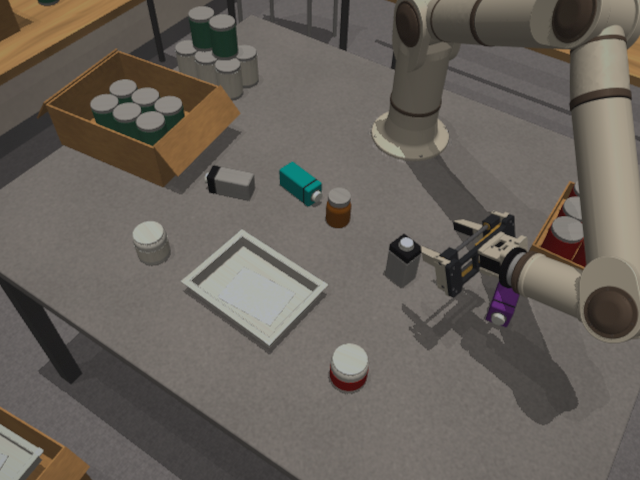

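View pics/top4.png

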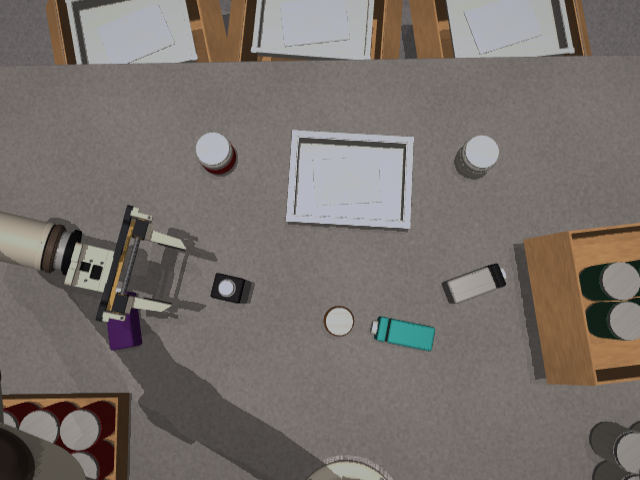

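The left caddy now stands at top-view pixel (227,288), and its button shows white and up at scene pixel (406,243). I'll triangulate the button.

```bash
cat >> h.py <<'E'
def button(im,roi,n):
    x0,y0,x1,y1=roi; g=cv2.cvtColor(im,cv2.COLOR_RGB2GRAY)[y0:y1,x0:x1]; m=(g>150).astype(np.uint8)
    k,lab,s,c=cv2.connectedComponentsWithStats(m); i=1+np.argmax(s[1:,4]); return c[i]+[x0,y0],s[i]
def tri(u1,u2):
    e1,d1=ray('scene',u1); e2,d2=ray('top',u2); t=np.linalg.lstsq(np.c_[d1,-d2],e2-e1,rcond=None)[0]
    a,b=e1+t[0]*d1,e2+t[1]*d2; return (a+b)/2,np.linalg.norm(a-b)
E
python3 - <<'E'
from h import *
s=cv2.imread('pics/scene4.png')[:,:,::-1].copy();t=cv2.imread('pics/top4.png')[:,:,::-1].copy()
us,ss=button(s,(395,232,417,252),'scene'); ut,tt=button(t,(215,277,240,300),'top'); print(us,ss,ut,tt)
print(tri(us,ut), pl('scene',us,.12),pl('top',ut,.12), proj('top',[.449,.218,.121]),proj('scene',[.449,.218,.121]))
E
```

```text
[406.5 242. ] [ 6  6 12  9 86] [225.52173913 287.45962733] [  4   4  14  14 161]
(array([0.44964544, 0.21930607, 0.12323241]), np.float64(0.001050449476970539)) [0.44666459 0.21876583 0.12      ] [0.45003392 0.21942926 0.12      ] [226.19223683 287.98645309] [405.71152288 242.2285483 ]
```

Both views agree within 1 mm, and the height of 0.123 fits the expected 0.121. Pressing now.

```bash
cat >> h.py <<'E'
def press(xy,quat):
    manip.servo_line([*xy,.126],quat,.15); manip.sleep(.1); f0=manip.current_force()[2]; log=[]
    z=.1235
    while z>.104:
        z-=.0015; manip.servo_line([*xy,z],quat,.04); f=manip.current_force()[2]-f0; zz=manip.current_tool_pos()[2]; log.append((round(zz*1e3,1),round(f,1)))
        if f>16: break
    print('press',log); log=[]; manip.sleep(.1)
    for i in range(9):
        z=max(z,manip.current_tool_pos()[2]-.001) if i==0 else z
        z+=.0015; manip.servo_line([*xy,z],quat,.04); log.append((round(manip.current_tool_pos()[2]*1e3,1),round(manip.current_force()[2]-f0,1)))
    print('release',log)
E
python3 - <<'E'
from h import *
k='L'; xy=[.449,.219]; r,d=tool(C[k]['L'],0,1); q=r.as_quat()
effector.close(f_grip=20)
manip.move_pose([.46,.25,.24],q); st('a')
manip.move_pose([*xy,.16],q); st('b')
press(xy,q); st('p')
manip.servo_line([*xy,.2],q,.25)
snap(5)
E
```

```text
a 16.6 [-0.78  0.23  0.27  1.87 -0.07  1.05 -0.72] [0.4599 0.2506 0.24  ] 0.0004 [ 0.6 -0.6 -0.5]
b 17.04 [-0.74  0.3   0.27  2.   -0.1   0.86 -0.65] [0.4488 0.2199 0.1587] 0.0005 [0.5 0.5 0.1]
press [(np.float64(122.4), np.float64(0.8)), (np.float64(120.8), np.float64(1.1)), (np.float64(119.2), np.float64(2.2)), (np.float64(117.6), np.float64(2.9)), (np.float64(116.1), np.float64(3.9)), (np.float64(114.6), np.float64(5.1)), (np.float64(113.1), np.float64(4.7)), (np.float64(112.2), np.float64(10.0)), (np.float64(112.0), np.float64(21.9))]
release [(np.float64(112.9), np.float64(4.1)), (np.float64(114.0), np.float64(3.7)), (np.float64(115.5), np.float64(4.5)), (np.float64(117.0), np.float64(2.5)), (np.float64(118.5), np.float64(2.7)), (np.float64(120.0), np.float64(2.2)), (np.float64(121.3), np.float64(1.5)), (np.float64(122.8), np.float64(0.0)), (np.float64(124.5), np.float64(0.5))]
p 22.12 [-0.73  0.35  0.26  2.03 -0.13  0.78 -0.63] [0.449  0.219  0.1245] 0.0001 [0.  0.7 0.6]
```

View pics/scene5.png

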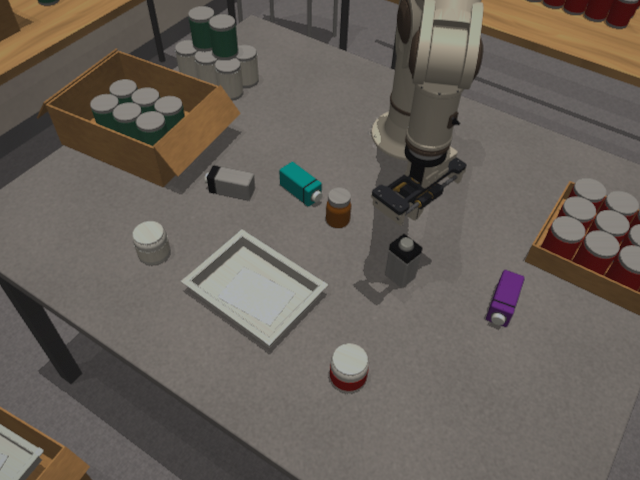

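The release reads 4 to 2 N all the way back up to 121 mm, so the left caddy is the worn one. The picture agrees, with the button up again at (406,244). On to the right one.

```bash
python3 - <<'E'
from h import *
k='R'
manip.move_pose([.42,-.02,.30],tool(C[k]['L'],0,1)[0].as_quat()); st('mid')
for a in(15,20,25):
 for fl in(1,-1):
  A=np.radians(a)
  print(a,fl,'lying',[np.round(manip.solve_ik(*pose(k,gp(k,e),A,fl)),2).tolist() for e in(.12,0)])
  for dx in(0,.05,.1):
   for dy in(0,.04):
    g=gp(k)+[dx,dy,0]; o=[]
    for z,an in((.18,a-45),(.18,a-90),(S,a-90)):
      g[2]=z; q=manip.solve_ik(*pose(k,g,np.radians(an),fl)); o.append(None if q is None else np.round(q,2).tolist())
    print(dx,dy,o)
E
```

```text
mid 23.68 [-0.44 -0.04  0.41  2.02  0.02  1.16  0.3 ] [ 0.4198 -0.0191  0.2992] 0.0002 [-0.2  0.4  0.7]
15 1 lying [[0.05, 0.63, 0.76, 1.77, -0.58, 1.21, 1.38], [0.17, 0.78, 0.59, 1.81, -0.66, 1.01, 1.45]]
0 0 [[-0.29, 0.26, 0.58, 2.22, 0.65, 0.48, 0.03], [0.26, 0.74, -0.47, 2.38, 1.8, 1.59, -1.42], [0.14, 1.0, -0.31, 2.3, 1.86, 1.6, -1.63]]
0 0.04 [[-0.34, 0.24, 0.52, 2.24, 0.7, 0.54, -0.09], [0.14, 0.74, -0.46, 2.36, 1.69, 1.6, -1.44], [0.06, 1.01, -0.34, 2.29, 1.76, 1.62, -1.64]]
0.05 0 [[-0.31, 0.35, 0.6, 2.12, 0.53, 0.5, 0.12], [-0.4, 0.73, 0.28, 2.29, 1.66, 1.11, -1.44], [-0.11, 0.96, -0.04, 2.21, 1.77, 1.35, -1.59]]
0.05 0.04 [[-0.36, 0.33, 0.56, 2.14, 0.58, 0.54, 0.0], [-0.44, 0.72, 0.23, 2.27, 1.56, 1.16, -1.4], [-0.5, 1.0, 0.27, 2.2, 1.57, 1.08, -1.62]]
0.1 0 [[-0.31, 0.44, 0.6, 2.0, 0.41, 0.52, 0.21], [-0.45, 0.77, 0.37, 2.18, 1.61, 1.03, -1.35], [-0.59, 1.08, 0.51, 2.11, 1.57, 0.86, -1.56]]
0.1 0.04 [[-0.37, 0.42, 0.57, 2.02, 0.46, 0.56, 0.1], [-0.49, 0.76, 0.31, 2.17, 1.53, 1.09, -1.32], [-0.62, 1.05, 0.45, 2.1, 1.48, 0.92, -1.51]]
15 -1 lying [[-0.2, 0.93, 1.26, 1.78, -
[... 4070 characters left out ...]
58, 1.34, 2.17, -0.55, 0.63, -1.98], [-0.55, 0.56, 0.38, 2.4, 1.52, 0.93, 1.81], [-0.76, 0.96, 0.58, 2.36, 1.59, 0.67, 1.47]]
0.05 0 [[-0.68, 0.77, 1.36, 2.04, -0.8, 0.76, -1.76], [-0.62, 0.66, 0.61, 2.3, 1.56, 0.75, 1.86], [-0.8, 1.1, 0.8, 2.26, 1.63, 0.45, 1.48]]
0.05 0.04 [[-0.77, 0.74, 1.36, 2.06, -0.73, 0.74, -1.88], [-0.61, 0.62, 0.48, 2.29, 1.47, 0.85, 1.91], [-0.81, 1.02, 0.7, 2.25, 1.47, 0.56, 1.62]]
0.1 0 [[-0.64, 0.87, 1.35, 1.92, -0.86, 0.84, -1.78], [-0.63, 0.72, 0.66, 2.19, 1.47, 0.69, 1.97], [-0.76, 1.1, 0.81, 2.15, 1.48, 0.44, 1.68]]
0.1 0.04 [[-0.73, 0.85, 1.35, 1.95, -0.81, 0.83, -1.87], [-0.66, 0.7, 0.59, 2.18, 1.39, 0.78, 2.01], [-0.83, 1.09, 0.78, 2.14, 1.31, 0.47, 1.8]]
```

```bash
python3 - <<'E'
from h import *
k='R'; a=np.radians(20)
effector.open_jaws()
manip.move_pose(*pose(k,gp(k,.12),a,1)); st('above')
p,q=pose(k,gp(k,0),a,1); manip.servo_line(p,q,.12); st('down'); print(p)
effector.close(f_grip=25); st('closed')
snap(6)
E
```

```text
above 26.33 [ 0.08  0.7   0.78  1.71 -0.63  1.33  1.44] [ 0.4585 -0.2748  0.1356] 0.0919 [-0.2  0.9 -0.1]
down 27.48 [ 0.14  0.86  0.69  1.75 -0.75  1.16  1.53] [ 0.4582 -0.2765  0.016 ] 0.092 [ 0.3 -0.1 -0.9]
[ 0.45775819 -0.27599121  0.01533378]
closed 28.24 [ 0.14  0.86  0.69  1.75 -0.75  1.16  1.53] [ 0.4575 -0.2761  0.0154] 0.0479 [-0.7 -0.3  0.8]
```

View pics/scene6.png

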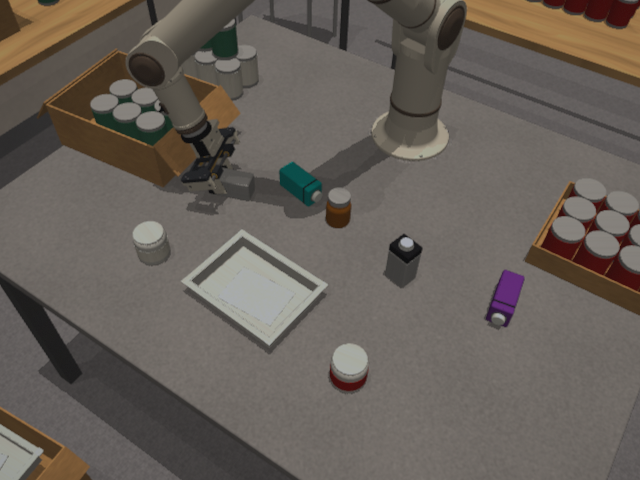

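Gripped at 47.9 mm, between can_b and the box flap without touching either. Lift and stand it up.

```bash
python3 - <<'E'
from h import *
k='R'; a=np.radians(20)
p,q=pose(k,gp(k,.15),a,1); manip.servo_line(p,q,.2); st('lift')
g=gp(k)+[.08,.03,0]; g[2]=.20
manip.move_pose(*pose(k,(g+gp(k,.15))/2,np.radians(-25),1)); st('mid')
manip.move_pose(*pose(k,g,np.radians(-70),1)); st('up')
g[2]=S+.010; p,q=pose(k,g,np.radians(-70),1); manip.servo_line(p,q,.12); st('low'); print(p)
snap(7)
E
```

```text
lift 29.24 [ 0.06  0.66  0.81  1.7  -0.61  1.37  1.41] [ 0.4573 -0.2752  0.1642] 0.0478 [-0.7 -0.3 -1.6]
mid 30.14 [-0.7   0.52  1.16  2.1  -0.26  0.54  0.87] [ 0.5019 -0.2746  0.174 ] 0.0479 [-0.4 -0.6 -1.3]
up 31.76 [-1.07  1.09  1.14  2.24  1.03  0.34 -0.97] [ 0.5455 -0.2696  0.1936] 0.0478 [ 0.6  0.2 -2. ]
low 32.86 [-1.04  1.37  1.01  2.19  1.    0.24 -1.21] [ 0.5457 -0.269   0.0804] 0.048 [ 0.3  1.  -1.8]
[ 0.54558733 -0.26878005  0.07957002]
```

View pics/scene7.png

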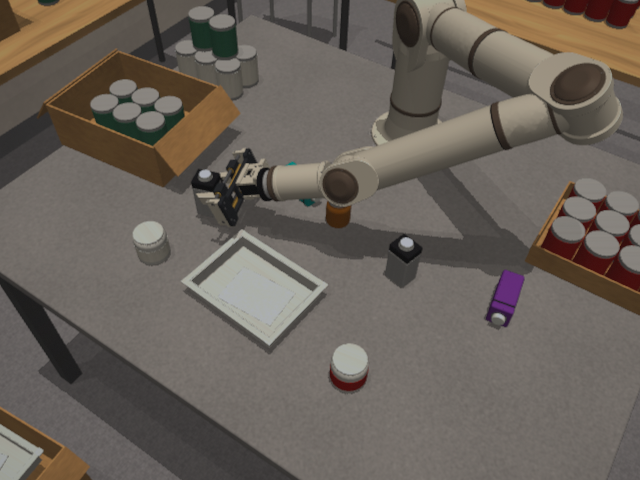

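The right caddy hangs upright at about (207,190), button up. The forearm passes above the jar at (338,210), and by geometry it clears it by about 4 cm.

```bash
python3 - <<'E'
from h import *
k='R'; A=np.radians(-70)
g=gp(k)+[.08,.03,0]; g[2]=S+.010
lower(k,g,A,1,S-.008); st('contact')
effector.open_jaws(); st('open')
r,d=tool(C[k]['L'],A,1)
p=np.array(manip.current_tool_pos())
for dist in(.08,.06,.05):
    try: manip.servo_line(p-d*dist,None,.2); st('back'); break
    except manip.PlanningError as e: print(e)
snap(8)
E
```

```text
0.008 -0.2 | 0.006 0.4 | 0.004 -0.2 | 0.002 0.5 | -0.0 -0.1 | -0.002 0.4 | -0.004 7.9 | 
contact 34.71 [-1.03  1.4   1.    2.18  1.    0.24 -1.24] [ 0.5455 -0.2695  0.0674] 0.0479 [-0.9  1.9  5.6]
open 35.58 [-1.03  1.4   0.99  2.18  1.    0.24 -1.24] [ 0.5456 -0.2688  0.0656] 0.0918 [0.5 0.2 0.3]
back 36.12 [-1.13  1.21  0.9   2.22  0.92  0.45 -1.14] [ 0.5215 -0.1976  0.0929] 0.0916 [-0.4 -0.9 -0.1]
```

View pics/scene8.png

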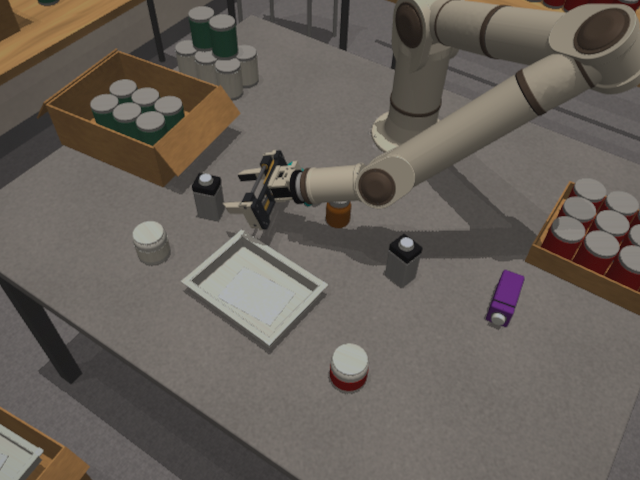

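View pics/top8.png

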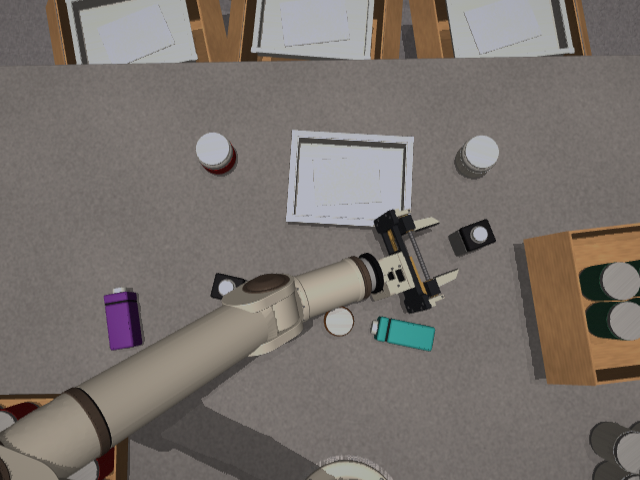

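The right caddy stands at top-view pixel (478,237), next to can_b, and the left one still stands. Since the arm hangs over the left caddy, I raise straight up before triangulating and pressing.

```bash
python3 - <<'E'
from h import *
k='R'
s=cv2.imread('pics/scene8.png')[:,:,::-1].copy();t=cv2.imread('pics/top8.png')[:,:,::-1].copy()
us,ss=button(s,(196,170,216,190),'scene'); ut,tt=button(t,(466,224,494,248),'top'); print(us,ss,ut,tt)
P,e=tri(us,ut); print(P,e)
g=gp(k)+[.08,.03,0]; exp=g+C[k]['L']*.005; print('exp',exp)
p=np.array(manip.current_tool_pos()); manip.servo_line(p+[0,0,.15],None,.25); st('up')
effector.close(f_grip=20)
r,d=tool(C[k]['L'],0,1)
print(manip.solve_ik([*P[:2],.2],r.as_quat()))
manip.move_pose([.51,-.22,.26],r.as_quat()); st('a')
snap(9)
E
```

```text
[205.0625  177.28125] [ 4  4 11  8 64] [479.91275168 233.57718121] [  7   3  14  14 149]
[ 0.54227451 -0.25455373  0.12399626] 0.0009683894174833425
exp [ 0.54147192 -0.25680105  0.033     ]
up 36.98 [-1.22  0.84  1.09  2.26  0.97  0.62 -0.86] [ 0.5207 -0.199   0.2421] 0.0919 [ 0.4  0.7 -0.1]
[-0.01194703  0.44375057  0.53295675  1.73711378 -0.25715923  1.03072112
  0.94289515]
a 40.12 [-0.49  0.46  1.12  1.79 -0.45  1.18  1.1 ] [ 0.5096 -0.2192  0.2592] 0.0005 [-0.8  0.5  0.5]
```

```bash
python3 - <<'E'
from h import *
k='R'; xy=[.542,-.2555]; r,d=tool(C[k]['L'],0,1); q=r.as_quat()
manip.move_pose([*xy,.15],q); st('b')
press(xy,q); st('p')
manip.servo_line([*xy,.2],q,.25)
snap(10)
E
```

```text
b 40.77 [-0.29  0.65  0.96  1.79 -0.62  1.04  1.24] [ 0.5414 -0.2559  0.1501] 0.0007 [-1.4 -0.1  0.4]
press [(np.float64(122.3), np.float64(0.2)), (np.float64(120.8), np.float64(1.8)), (np.float64(119.2), np.float64(4.7)), (np.float64(117.6), np.float64(2.4)), (np.float64(116.0), np.float64(2.9)), (np.float64(114.5), np.float64(3.1)), (np.float64(113.0), np.float64(3.5)), (np.float64(112.3), np.float64(10.1)), (np.float64(112.2), np.float64(20.1))]
release [(np.float64(112.4), np.float64(5.8)), (np.float64(113.5), np.float64(0.3)), (np.float64(115.6), np.float64(0.3)), (np.float64(117.2), np.float64(-0.5)), (np.float64(118.8), np.float64(0.5)), (np.float64(120.3), np.float64(0.6)), (np.float64(121.8), np.float64(1.5)), (np.float64(123.3), np.float64(0.0)), (np.float64(124.8), np.float64(-0.1))]
p 45.78 [-0.27  0.68  0.93  1.8  -0.65  1.    1.26] [ 0.5421 -0.2556  0.1248] 0.0003 [ 0.4  0.1 -0.5]
```

View pics/scene10.png

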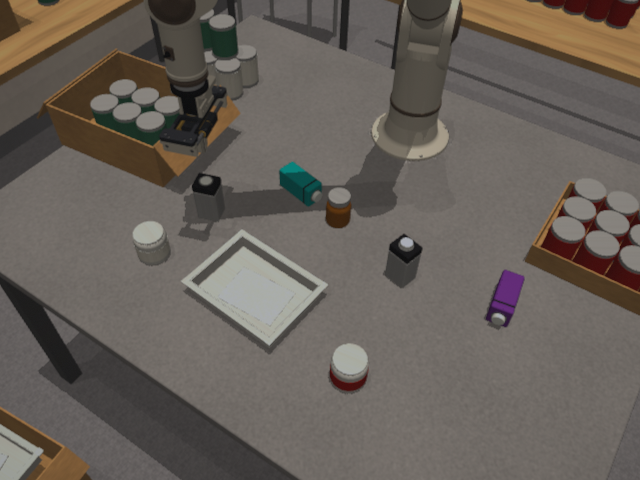

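The force falls to 0 as soon as I lift, and the button at (206,181) sits lower, so the right caddy is sound and latched. Now I grip the worn one from above and carry it to the pan.

```bash
python3 - <<'E'
from h import *
k='L'; xy=[.449,.219]; r,d=tool(C[k]['L'],0,1); q=r.as_quat()
manip.move_pose([.46,0,.30],q); st('m')
effector.open_jaws()
manip.move_pose([*xy,.17],q); st('above')
manip.servo_line([*xy,.07],q,.12); st('down')
effector.close(f_grip=25); st('closed')
manip.servo_line([*xy,.165],q,.2); st('lift')
snap(11)
E
```

```text
m 47.51 [-1.38  0.26  1.53  1.95 -0.28  1.19  0.02] [ 4.601e-01 -4.000e-04  2.999e-01] 0.0003 [ 0.2 -0.3  0.2]
above 49.97 [-1.43  0.53  1.2   2.01 -0.59  1.   -0.18] [0.4501 0.2176 0.1709] 0.0919 [-0.6 -1.3 -0.7]
down 50.95 [-1.28  0.66  1.    2.08 -0.78  0.83 -0.05] [0.4496 0.219  0.0706] 0.0918 [ 0.8 -0.2  0.2]
closed 51.71 [-1.28  0.66  1.    2.08 -0.78  0.83 -0.05] [0.449 0.219 0.07 ] 0.0475 [-0.9  0.1  0.9]
lift 52.33 [-1.42  0.54  1.18  2.02 -0.6   0.99 -0.17] [0.4479 0.2193 0.1641] 0.0476 [-0.1  0.5 -3.1]
```

View pics/scene11.png

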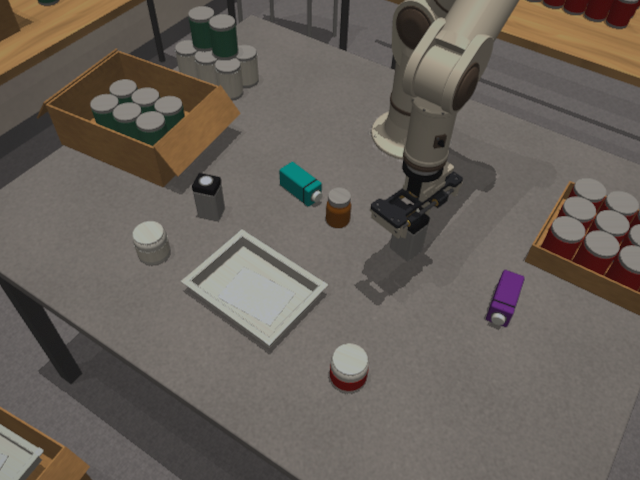

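The caddy is lifted with the grip holding at 47.6 mm, and the right button at (207,183) is still down.

```bash
python3 - <<'E'
from h import *
k='L'; r,d=tool(C[k]['L'],0,1); q=r.as_quat(); xy=[.672,-.02]
try: manip.servo_line([*xy,.165],q,.25)
except manip.PlanningError as e: print(e); manip.move_pose([*xy,.165],q)
st('over')
manip.servo_line([*xy,.082],q,.12); st('low'); f0=manip.current_force()[2]
z=.082
while z>.068:
    z-=.002; manip.servo_line([*xy,z],q,.03); f=manip.current_force()[2]-f0; print(round(z,3),round(f,1),end=' | ')
    if f>4: break
effector.open_jaws(); st('open')
manip.servo_line([*xy,.19],q,.25); st('up')
snap(12)
E
```

```text
over 53.89 [-0.63  0.78  0.99  1.58 -0.69  1.17  0.26] [ 0.6713 -0.0185  0.1645] 0.0475 [ 0.1 -0.4 -3.2]
low 54.73 [-0.6   0.86  0.91  1.63 -0.77  1.05  0.31] [ 0.6726 -0.0204  0.0827] 0.0477 [-0.1 -0.1 -2.8]
0.08 -0.5 | 0.078 -0.8 | 0.076 -0.4 | 0.074 0.6 | 0.072 14.0 | open 56.85 [-0.59  0.88  0.9   1.63 -0.78  1.03  0.32] [ 0.672 -0.02   0.072] 0.0918 [-0.4 -0.4 -0.1]
up 57.48 [-0.64  0.75  1.01  1.56 -0.67  1.2   0.25] [ 0.6719 -0.0197  0.1902] 0.0917 [-0.5 -0.6 -1.2]
```

View pics/scene12.png

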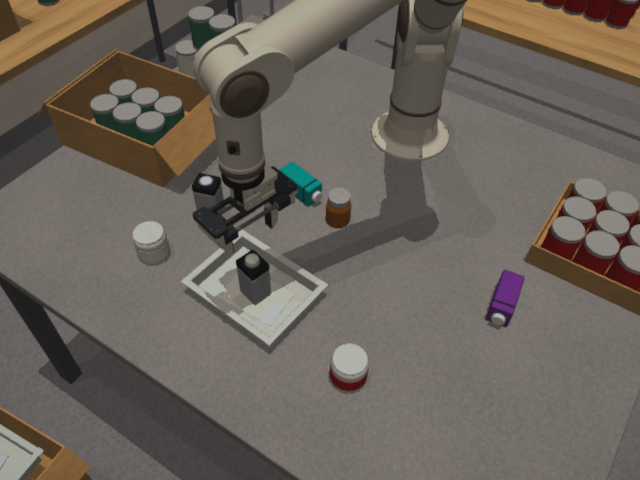

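View pics/top12.png

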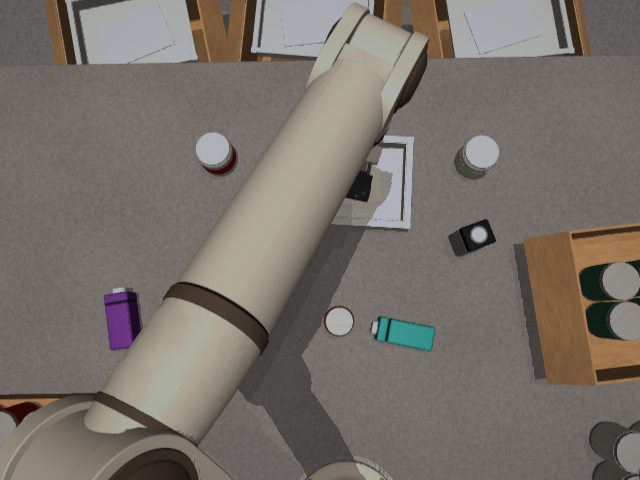

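```bash
python3 - <<'E'
from h import *
s=cv2.imread('pics/scene12.png')[:,:,::-1].copy();t=cv2.imread('pics/top12.png')[:,:,::-1].copy()
us,_=button(s,(196,170,216,190),'scene'); ut,_=button(t,(466,224,494,248),'top'); print('sound button',tri(us,ut))
us,_=button(s,(243,250,262,272),'scene'); print('worn',us,'exp up',proj('scene',[.672,-.02,.125]),'down',proj('scene',[.672,-.02,.116]))
t0=cv2.imread('pics/top0.png')
for x0,y0,x1,y1 in[(190,125,245,180),(450,130,505,185),(318,300,360,342)]: print(np.abs(t[y0:y1,x0:x1,::-1].astype(int)-t0[y0:y1,x0:x1]).mean())
st('end'); manip.hand_in(); print(manip.current_clock())
E
```

```text
sound button (array([ 0.54214731, -0.25443831,  0.11533597]), np.float64(0.0011602610146504001))
worn [244.77777778 251.27777778] exp up [251.07961732 258.708946  ] down [251.3775798  261.45187142]
0.4715151515151515
0.42820936639118456
4.89777021919879
end 57.58 [-0.64  0.75  1.    1.56 -0.67  1.2   0.25] [ 0.671  -0.0195  0.1885] 0.0916 [-0.5  0.2 -0.9]
the job is handed in; nothing more can be done
the job is handed in; nothing more can be done
```

The job is handed in at about 57.6 s of the 72 s, with the worn caddy standing in the pan and the sound one on the table; no verdict was reported.

- **Left caddy (worn):** I stood it up and pressed its button all the way down. On release the button pushed back with 4 to 2 N up to its full height. I then gripped it from above and set it upright near the middle of the pan.
- **Right caddy (sound):** I stood it up about 8 cm further out and 3 cm nearer the middle than where it lay, still on the right. I pressed its button down, and the force fell to zero as soon as I lifted off. It stays standing there with the button down.

**Last checks:**
- **Sound button:** it measured 115 mm high. The same method read 124 mm while it was up, which is a drop of about 9 mm.
- **Worn button:** the numeric check failed because the colour mask picked up the bright pan wall instead of the button. I judged it up, and the caddy upright, from the picture and the spring-back force only.
- **Cans and jar:** around both cans the top view matches the start picture. Around the jar it differs slightly, which I put down to the arm's shadow; the jar is still at the same pixel position.
- **Gripper:** it was open and raised well above the pan caddy, with the wrist force reading under 1 N.

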